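# Set out a machine-foot weldment for tacking

### The job

Set the four loose parts out on the foot plate ready for tack welding: the sleeve over the pin and down on the plate; the square tube upright on the plate midway between the lug and the pin, square with the plate; the block flat on the plate midway in the gap between the lug and the tube, its long side across the plate, parallel to the lug; and the cap plate, nut upwards, centred and square on top of the tube. Everything must be released and standing still at the end, and the hammer and the can must be left where they are.

Things in the scene. Friction and masses are not known exactly. Their poses are not given: they have to be found in the camera images.
- foot_plate: Flat grey-primed steel foot plate, fixed on the table, 100 (its x) x 250 (its y, long) x 10 mm high, a bolt hole near each corner. Origin: centre of its underside, z up. Its top is 10 mm above the origin. The lug and the pin are tacked on its long centre line, 85 mm either side of its centre; which stands at which end varies.
- lug: Upright flat steel eye lug with rounded top and one eye, welded on the foot plate near one end: 40 mm wide across the plate (plate's x), 10 mm thick along the plate's y, 42 mm high. Origin: centre of its underside, z up. Origin is on the plate's top face. Its axes are parallel to the plate's.
- pin: Upright round steel pin, 16 mm diameter, 35 mm high with a tapered top (10 mm diameter at the tip), welded on the foot plate near the other end. Origin: centre of its underside, z up. Origin is on the plate's top face.
- tube: Loose stub of square hollow tube, standing upright with open ends, 40 x 40 mm outside, 4 mm wall, 50 mm high, about 0.22 kg. Origin: centre of its underside, z up. x and y are normal to its faces.
- cap: Loose square cap plate, 56 x 56 x 8 mm, with a long hexagon nut welded upright in the middle of its top: 24 mm across flats, 30 mm tall, 38 mm overall height, about 0.28 kg. Starts lying nut upwards. Origin: centre of its underside, z up. x and y are normal to the plate's edges; one pair of the nut's flats faces +x and -x, so the nut is best gripped along x.
- sleeve: Loose short round pipe sleeve, 40 mm outside, 25 mm bore, 30 mm high, standing with the bore upright, about 0.18 kg. Origin: centre of its underside, z up. 
- block: Loose solid rectangular steel block, 50 (its x) x 24 (its y) x 30 mm high, about 0.28 kg. Origin: centre of its underside, z up. 
- hammer: Bystander: hammer with a wooden handle lying on the table to the robot's right, handle towards the robot. Origin about the middle, on the table.
- can: Bystander: plain metal can standing on the table to the robot's left, 66 mm diameter, 120 mm high. Origin: centre of its underside, z up. 
There are look-alikes about, which are no part of the job. Leave any brown or pink look-alike of the tube alone.

How it is judged:
At the end, for the whole second after the job is handed in: Sleeve on plate round pin; tube within 12 mm of plate centre each way; block within 12 mm of centre line, <49 mm from lug, <64 mm from tube, across plate (0.2 rad); cap nut up on tube within 10 mm; tube and cap square (0.17 rad); all upright (0.1 rad), heights within 3 mm, still, released (angle between each of tube, cap, sleeve, block's own z axis and vertical below 0.1 rad and linear speed of each of tube, cap, sleeve, block below 0.01 m/s and contact force between each of tube, cap, sleeve, block and the fingers below 0.1 N and x of tube in the frame of foot_plate between -0.012 and 0.012 m and y of tube in the frame of foot_plate between -0.012 and 0.012 m and z of tube in the frame of foot_plate between 0.007 and 0.013 m and (angle between the x axis of tube and the x axis of foot_plate, either way round below 0.17 rad or angle between the x axis of tube and the y axis of foot_plate, either way round below 0.17 rad) and horizontal distance between cap and tube below 0.01 m and z of cap in the frame of tube between 0.047 and 0.053 m and (angle between the x axis of cap and the x axis of tube, either way round below 0.17 rad or angle between the x axis of cap and the y axis of tube, either way round below 0.17 rad) and horizontal distance between sleeve and pin below 0.008 m and z of sleeve in the frame of foot_plate between 0.007 and 0.013 m and x of block in the frame of foot_plate between -0.012 and 0.012 m and z of block in the frame of foot_plate between 0.007 and 0.013 m and horizontal distance between block and lug below 0.049 m and horizontal distance between block and tube below 0.064 m and angle between the x axis of block and the x axis of foot_plate, either way round below 0.2 rad); the robot touches nothing.
It fails at once if the hammer was disturbed (moved over 20 mm) (distance of hammer from where it was at the start of the episode above 0.02 m).
It fails at once if the can was disturbed (moved over 20 mm) (distance of can from where it was at the start of the episode above 0.02 m).
It also fails if it takes over 96 s, if anything falls off the work surface, if the arm or the gripper's body presses on something with over 40 N, if the wrist force passes 120 N, or if a joint passes its speed limit or range.

### The arm

A 6-joint arm with a two-finger parallel gripper is mounted at the origin on the work surface. World frame = base frame: x ahead of the robot, y to its left, z up, the work surface at z = 0. Lengths are in m, angles in rad, forces in N, time in s.
With the tool pointing down it reaches from about 0.3 to 0.775 m from the base axis. Payload 14.6 kg.
Tool frame: the origin (TCP) lies at the very end of the fingers, on their centre line; the grasp point (between the pads) lies 19 mm behind it; x points along the fingers, z is the direction in which the jaws open and shut, and the axes are right-handed (so a half turn about x gives the same grasp; the last joint's range is limited). The gripper opens to 94 mm and grips with 3 to 60 N. Pads are 16 mm wide; open, the fingers measure 119 mm over their backs; the gripper's body (75 mm by 177 mm) begins 78 mm behind the grasp point.
Start: joints at [1.136, 0.3, 1.521, -0, 1.321, -0.067], TCP at [0.198, 0.513, 0.205] pointing down, gripper open.
Joint ranges: [-3.03, 3.03], [-0.79, 2.21], [0.23, 2.52], [-1.04, 4.18], [0, 3.07], [-2.55, 2.55]. Speed limits (rad/s): [2.22, 2.22, 2.57, 3.14, 3.14, 3.14].

### API

Orientations are given as [roll, pitch, yaw] about the fixed x, y, z axes, in that order (R = Rz(yaw) Ry(pitch) Rx(roll)).
In Python, from station import ctrl gives the robot as it stands. The module is installed in compiled form; this text tells all that it offers.
- The arm moves only by the tool servo_tool, never from a script. Its argument "motion" is one flat list of numbers, 4 for each row, row after row: the shift along the tool's x, y, z in mm, then the turn about the tool's x in degrees. In form: [dx, dy, dz, roll, dx, dy, dz, roll, ...]. A call has 1 to 20 rows; each row is the pose to reach, as a shift and turn from the pose commanded when the call began, along the tool's axes at that moment; what a row does not reach only later rows make up. A row lasts 1/8 s, in which the tool goes at most 62.5 mm and 10.7 degrees, less where a joint would pass 70% of its speed; a pose out of reach is approached as far as the arm can. A call with a gripper value outside its range is refused whole. "gripper" is the opening, from 0 (shut) to 1 (fully open), set as the call begins (left out, the last holds). The fingers move at their own pace and stop on an object; "force" is the grip in N (left out, the last holds). Time passes only in rows, so rows that repeat a pose let the fingers close. It gives the time, the measured TCP pose, the force and the opening at its end, in the units of the state.
- ctrl.get_obs(): the state, without advancing time (a new reading comes with each control period).
- ctrl.camera(name): name is "scene" or "top"; returns a dict with "color" (420x560x3 uint8, red, green, blue), "z_map" (420x560 float32, m along the optical axis (not along the pixel's ray), 0 where there is no reading), "fx", "fy", "cx", "cy" (pixels), "rvec" (rotation vector, rad) and "tvec" (3), from world to camera coordinates, as OpenCV has them. Camera axes: x right, y down, z forward; pixel columns grow to the right and rows downward; lengths in m; the calibration is good to about 2 mm. A picture is of the moment at which its call begins.
- ctrl.hand_in(): hands the job in, once; it reports no verdict.
The state is a dict: "time_s": time; "qpos": joint angles; "joint_vel": joint speeds; "tau": joint torques, N m; "ee_pos": TCP position; "eef_rot": TCP orientation; "force": force on the tool from outside, world axes, zero at the start; "moment": the same for the moment, N m; "grip_width": finger opening in m.
Only numpy, scipy, OpenCV 4.12 (cv2) and the standard library are available. Lean on these libraries where they do the work, as an engineer would, in place of code of your own. Each camera call takes 0.05 s, during which the arm holds its last target.

## Working session

There is one attempt and no reset: what is moved stays moved. The work goes in short steps, Python scripts to look and compute and a tool call to move; the robot and the scene stay as the last step left them, time stands still between calls to the robot, and variables do not carry over. Pictures are saved under pics/ and viewed, and the job is handed in when it is done.

Besides the shell and the picture viewer there is one more tool, called after "Request:" as name(argument=value, ...) on one line, values as JSON. servo_tool: Moves the arm, as the interface text tells. Its arguments: {"type":"object","properties":{"motion":{"type":"array","items":{"type":"number"}},"gripper":{"type":"number"},"force":{"type":"number"}},"required":["motion"]}

```bash
mkdir -p pics; cat > h.py <<'E'
import numpy as np, cv2
from station import ctrl
def cam(n,save=None):
    c=ctrl.camera(n)
    c['R']=cv2.Rodrigues(np.array(c['rvec'],float))[0]; c['t']=np.array(c['tvec'],float).ravel()
    if save: cv2.imwrite('pics/'+save,c['color'][:,:,::-1])
    return c
def ray(c,u,v,z):
    d=c['R'].T@np.array([(u-c['cx'])/c['fx'],(v-c['cy'])/c['fy'],1.]); o=-c['R'].T@c['t']
    return o+d*(z-o[2])/d[2]
def cloud(c):
    z=c['z_map']; v,u=np.mgrid[:z.shape[0],:z.shape[1]]
    p=np.stack([(u-c['cx'])/c['fx']*z,(v-c['cy'])/c['fy']*z,z],-1)
    w=(p-c['t'])@c['R']; w[z==0]=np.nan
    return w
E
python3 - <<'E'
from h import *
for n in('top','scene'):
    c=cam(n,n+'0.png'); print(n,c['fx'],c['cx'],c['cy'],-c['R'].T@c['t']); 
o=ctrl.get_obs();print(o['ee_pos'],o['eef_rot'],o['grip_width'],o['time_s'])
E
```

```text
top 381.11410378984675 279.2600558215801 203.43717805469325 [ 0.46300294 -0.0067634   1.03756413]
scene 498.59494403182964 285.16598643563805 211.58932959852046 [0.94863142 0.41213018 1.05241644]
[0.19766708 0.51302527 0.20496333] [ 3.06337145  1.56983457 -2.01684118] 0.09427077365788786 0.1
```

View pics/top0.png

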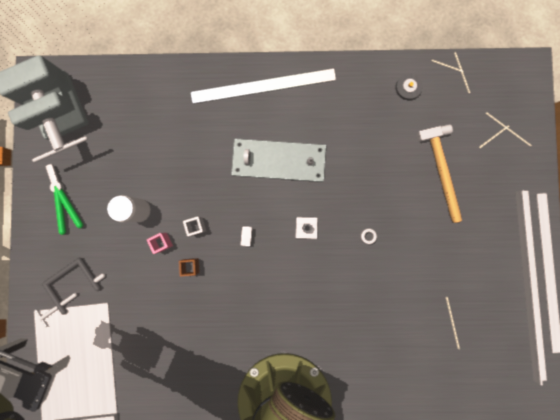

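View pics/scene0.png

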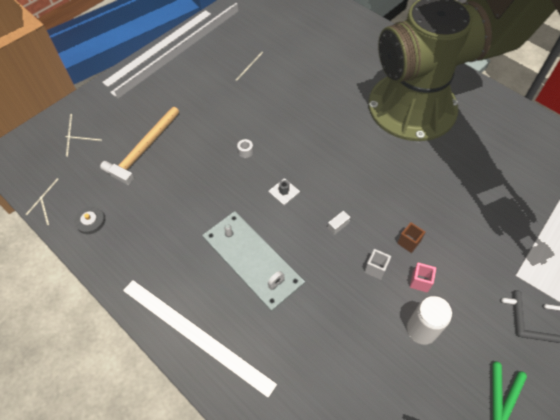

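The tube candidates in the top view are grey (193,227), pink (158,243) and brown (188,268). By the description the grey one is the tube. The block is at (246,236), the cap at (306,228) and the sleeve at (369,236). The dark disc at (408,88) is no part of the job. On the plate, the lug is at (247,157) and the pin at (310,161). I'll crop in close to check.

```bash
python3 - <<'E'
from h import *
c=cam('top'); im=c['color'][:,:,::-1]
cv2.imwrite('pics/crop1.png',cv2.resize(im[130:285,140:390],None,fx=3.2,fy=3.2,interpolation=cv2.INTER_CUBIC))
w=cloud(c)
for nm,(u0,v0,u1,v1),zt in [('tube',(178,212,210,243),.05),('block',(235,222,258,250),.03),('capplate',(290,212,322,244),.008),('sleeve',(355,222,383,250),.03),('plate',(225,132,332,187),.01),('pink',(145,230,172,256),.05),('lug',(238,146,258,168),.05),('pin',(300,150,322,172),.04)]:
    s=im[v0:v1,u0:u1]; W=w[v0:v1,u0:u1]
    print(nm,'zmax',np.nanmax(W[...,2]))
    hsv=cv2.cvtColor(s,cv2.COLOR_BGR2HSV)
    if nm in('lug','pin'):
        m=W[...,2]>.02
        p=W[m]; print('  ctr',p.mean(0),p.min(0),p.max(0)); continue
    m=((s.max(-1)>120)|(hsv[...,1]>110)&(nm=='pink')).astype(np.uint8) if nm!='plate' else (W[...,2]>.005).astype(np.uint8)
    cs,_=cv2.findContours(m,cv2.RETR_EXTERNAL,cv2.CHAIN_APPROX_NONE)
    k=max(cs,key=cv2.contourArea)[:,0,:]+[u0,v0]
    P=np.array([ray(c,u,v,zt)[:2] for u,v in k])
    r=cv2.minAreaRect((P*1000).astype(np.float32)); print('  rect',r)
    m2=(np.abs(W[...,2]-zt)<.006)
    p=W[m2]; 
    if len(p)>5: print('  depth',len(p),cv2.minAreaRect((p[:,:2]*1000).astype(np.float32)))
E
```

```text
tube zmax 0.05344251657364566
  rect ((462.661376953125, 236.02630615234375), (46.93107223510742, 47.56694412231445), 17.823286056518555)
  depth 102 ((462.1658935546875, 234.32177734375), (39.77490997314453, 40.949867248535156), 16.55904197692871)
block zmax 0.035343852340131855
  rect ((435.3188171386719, 99.2624282836914), (30.807353973388672, 56.25369644165039), 83.90876770019531)
  depth 176 ((434.52178955078125, 97.75448608398438), (24.29395866394043, 49.34128952026367), 84.2200927734375)
capplate zmax 0.04223500238985327
  rect ((455.25762939453125, -61.82453918457031), (62.414527893066406, 61.44480895996094), 86.22767639160156)
  depth 393 ((455.0964660644531, -61.112403869628906), (84.18694305419922, 83.80652618408203), 89.39405059814453)
sleeve zmax 0.03309044040247248
  rect ((431.2936096191406, -224.48611450195312), (44.57513427734375, 41.879756927490234), 89.41910552978516)
  depth 116 ((431.281982421875, -226.319091796875), (38.04982376098633, 36.851959228515625), 88.04637145996094)
plate zmax 0.05468694656322201
  rect ((639.46923828125, 10.220474243164062), (249.46014404296875, 100.30821990966797), 85.35374450683594)
  depth 3252 ((646.7017822265625, 19.933929443359375), (271.7679138183594, 140.6707763671875), 87.86354064941406)
pink zmax 0.05581220869648514
  rect ((420.9320983886719, 325.1844482421875), (48.008819580078125, 55.52919387817383), 26.921913146972656)
  depth 112 ((419.50421142578125, 326.8708801269531), (40.18608856201172, 40.513633728027344), 26.538272857666016)
lug zmax 0.05468694656322201
  ctr [0.64424618 0.09407325 0.04305965] [0.62699571 0.08826869 0.02209459] [0.66599965 0.10134296 0.05468695]
pin zmax 0.04326755362563681
  ctr [ 0.63036787 -0.07402285  0.03716598] [ 0.62477368 -0.08132564  0.02309   ] [ 0.64077401 -0.0679346   0.04326755]
```

View pics/crop1.png

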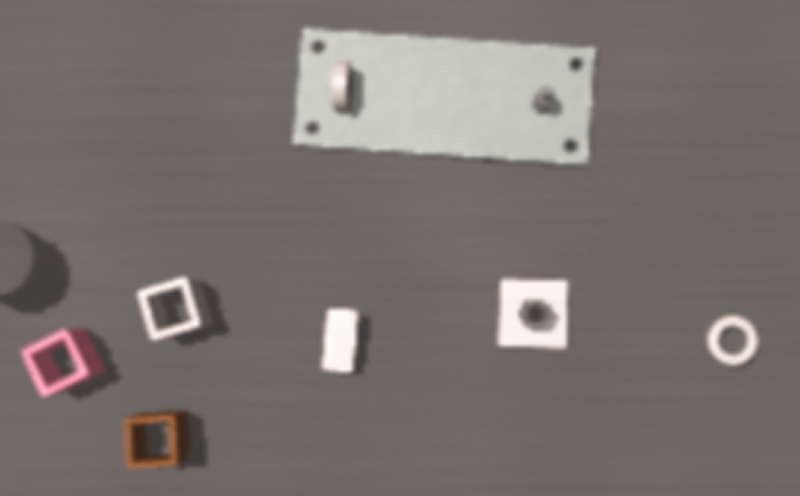

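```bash
python3 - <<'E'
from h import *
from scipy.spatial.transform import Rotation as Ro
o=ctrl.get_obs(); print(np.round(Ro.from_euler('xyz',o['eef_rot']).as_matrix(),3), np.round(o['qpos'],3))
exp={'tube':((462,234),.05,42),'block':((434.5,97.7),.03,42),'cap':((455,-61),.008,48),'nut':((455,-61),.038,22),'sleeve':((431,-226),.03,35),'lug':((645,95),.052,32),'pin':((631,-74),.045,16),'plate':((640,10),.01,150),'can':((490,410),.12,55)}
for n in('top','scene'):
    c=cam(n); w=cloud(c); im=c['color']
    print(n)
    for k,((x,y),z,r) in exp.items():
        d=np.hypot(w[...,0]-x/1e3,w[...,1]-y/1e3)
        tol=.012 if k in('lug','pin') else .0035
        m=(d<r/1e3)&(abs(w[...,2]-z)<tol)
        if k in('plate',):
            m&=(im.astype(int)[...,1]>130)
        p=w[m]*1000
        if len(p)<4: print(k,len(p));continue
        R=cv2.minAreaRect(p[:,:2].astype(np.float32))
        print(k,len(p),'mean',np.round(p.mean(0),1),'rect',np.round(R[0],1),np.round(R[1],1),round(R[2],1))
c=cam('scene');im=c['color'][:,:,::-1]
a=cv2.resize(im[170:215,260:310],None,fx=8,fy=8,interpolation=cv2.INTER_CUBIC)
c=cam('top');im=c['color'][:,:,::-1]
b=cv2.resize(im[207:252,283:333],None,fx=8,fy=8,interpolation=cv2.INTER_CUBIC)
cv2.imwrite('pics/nut.png',np.hstack([a,b]))
E
```

```text
[[-0.    -0.933  0.36 ]
 [-0.001  0.36   0.933]
 [-1.     0.    -0.001]] [ 1.136  0.3    1.521  0.     1.321 -0.067]
top
tube 91 mean [462.5 234.   49.5] rect [462.2 234.4] [40.  41.5] 15.8
block 165 mean [434.2  97.5  29.5] rect [434.4  97.8] [24.1 49.8] 84.1
cap 325 mean [454.3 -62.3   7.5] rect [455.1 -57.2] [77.3 55.1] 85.9
nut 68 mean [454.6 -63.1  37.6] rect [455.8 -62.8] [24.4 22.3] 25.2
sleeve 102 mean [ 431.8 -225.7   29. ] rect [ 431.2 -226.1] [37.2 36.7] 89.4
lug 59 mean [645.6  94.8  47.4] rect [646.7  94.7] [10.3 34.9] 86.8
pin 17 mean [631.3 -74.2  40.9] rect [632.2 -74.4] [12.4 14.5] 32.7
plate 2895 mean [639.6   8.2   9.5] rect [639.8  10.5] [249.5 100.2] 85.2
can 464 mean [507.6 394.1 119.9] rect [507.8 394.7] [59.7 58.5] 88.8
scene
tube 117 mean [464.9 233.8  49.1] rect [463.8 233.7] [42.5 39.7] 16.3
block 173 mean [437.4  97.5  29.7] rect [436.6  97.9] [25.1 50.1] 83.5
cap 267 mean [461.4 -59.3   7.5] rect [456.5 -59.1] [59.7 69.9] 0.2
nut 70 mean [456.7 -63.3  37.3] rect [456.3 -63.7] [25.8 23.5] 32.5
sleeve 87 mean [ 433.9 -225.9   29.3] rect [ 434.  -224.8] [38.9 37.3] 66.4
lug 90 mean [650.1  94.9  47.5] rect [648.5  94.1] [12.  35.4] 82.8
pin 27 mean [636.8 -71.7  39.7] rect [636.  -72.7] [12.3 14.5] 60.6
plate 3614 mean [643.5  12.4   9.6] rect [641.9   9.7] [251.5 101.1] 85.3
can 692 mean [510.1 394.2 119.5] rect [510.  393.7] [58.6 59.3] 84.4
```

View pics/nut.png

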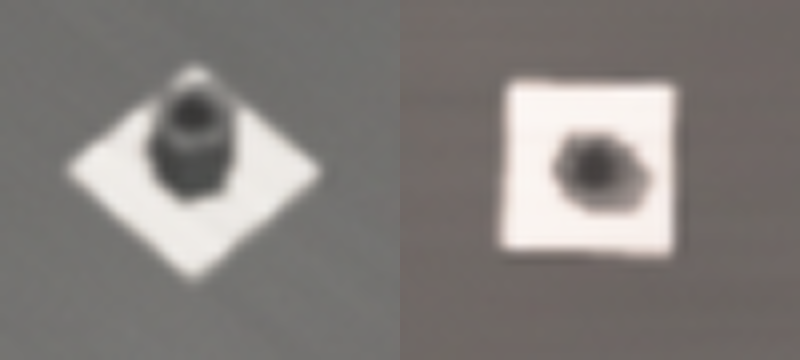

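In the crop the grey tube is clearly the grey one, with pink and brown beside it. The nut's flats face image up and down, which is about world x, so I grip along world x.

Plan: tube first, then block, cap and sleeve.

```bash
cat > d.py <<'E'
import sys
from h import *
from scipy.spatial.transform import Rotation as Ro
def delta(x,y,z,psi):
    o=ctrl.get_obs(); R=Ro.from_euler('xyz',o['eef_rot']).as_matrix()
    p=np.array(o['ee_pos'])*1000; d=R.T@(np.array([x,y,z])-p)
    cur=np.degrees(np.arctan2(R[1,2],R[0,2])); r=(cur-psi+90)%180-90
    print('t',round(o['time_s'],2),'pos',np.round(p,1),'psi',round(cur,1),'tilt',np.round(R[:2,0],3),'grip',round(o['grip_width']*1000,1),'F',np.round(o['force'],1),'| d',np.round(d,1),'roll',round(r,1))
a=list(map(float,sys.argv[1:]))
for i in range(0,len(a),4): delta(*a[i:i+4])
E
python3 d.py 463.1 234 205 16.2 463.1 234 12 16.2
```

```text
t 0.35 pos [197.7 513.2 205.3] psi 68.9 tilt [-0. -0.] grip 94.3 F [-0.3 -0.1 -1.5] | d [ 3.000e-01 -3.480e+02 -1.651e+02] roll 52.7
t 0.35 pos [197.7 513.2 205.3] psi 68.9 tilt [-0. -0.] grip 94.3 F [-0.3 -0.1 -1.5] | d [ 193.3 -348.  -165. ] roll 52.7
```

Request:
servo_tool(motion=[0,-20,-10,3,0,-60,-30,9,0,-110,-52,17,0,-165,-78,26,0,-220,-104,34,10,-270,-128,42,30,-310,-147,48,55,-335,-159,52,80,-345,-164,52.7,100,-348,-165,52.7,110,-348,-165,52.7,110,-348,-165,52.7], gripper=0.8, force=25)

```text
time_s: 1.85
ee_pos: [0.4629, 0.2342, 0.0953]
eef_rot: [-3.05, 1.57, -2.766]
force: [-0.7, 0.2, 0.2]
grip_width: 0.0753
```

```bash
python3 d.py 463.1 234 12 16.2; python3 - <<'E'
from h import *
c=cam('scene','s1.png')
E
```

```text
t 1.85 pos [462.9 234.2  95.3] psi 16.2 tilt [-0.001 -0.   ] grip 75.3 F [-0.7  0.2  0.2] | d [83.3 -0.2  0.2] roll 0.0
```

View pics/s1.png

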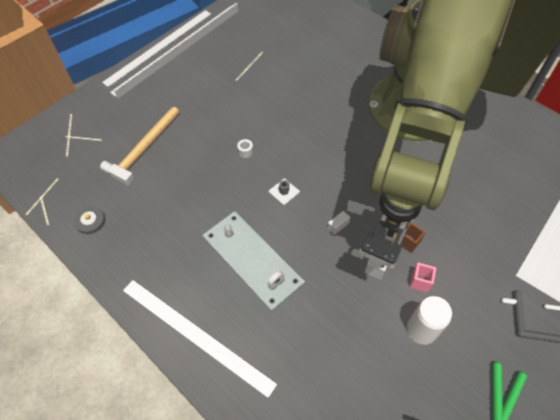

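The gripper is above the grey tube at (377,265), clear of the brown (412,236) and pink (423,277) ones. I'll go down and grip.

Request:
servo_tool(motion=[20,0,0,0,45,0,0,0,65,0,0,0,78,0,0,0,83,0,0,0,83,0,0,0])

```text
time_s: 2.65
ee_pos: [0.4633, 0.2343, 0.0128]
eef_rot: [0.135, 1.57, 0.418]
force: [-0.6, 0.4, 0.4]
grip_width: 0.0751
```

Request:
servo_tool(motion=[0,0,0,0,0,0,0,0,0,0,0,0,0,0,0,0,0,0,0,0,0,0,0,0], gripper=0.2, force=30)

```text
time_s: 3.4
ee_pos: [0.4632, 0.2341, 0.0126]
eef_rot: [0.096, 1.571, 0.379]
force: [0.3, -1.9, 2.6]
grip_width: 0.0402
```

```bash
python3 d.py 640.8 10.1 100 -4.75 640.8 10.1 23 -4.75
```

```text
t 3.4 pos [463.2 234.1  12.6] psi 16.2 tilt [0. 0.] grip 40.2 F [ 0.3 -1.9  2.6] | d [ -87.4 -264.7  107.9] roll 21.0
t 3.4 pos [463.2 234.1  12.6] psi 16.2 tilt [0. 0.] grip 40.2 F [ 0.3 -1.9  2.6] | d [ -10.4 -264.7  107.9] roll 21.0
```

Request:
servo_tool(motion=[-20,0,0,0,-50,0,0,0,-80,-15,5,1,-90,-50,20,4,-90,-95,38,7,-90,-140,57,11,-90,-185,76,15,-90,-225,92,18,-90,-252,103,20,-90,-264.7,107.9,21,-90,-264.7,107.9,21,-80,-264.7,107.9,21,-60,-264.7,107.9,21,-40,-264.7,107.9,21,-25,-264.7,107.9,21,-17,-264.7,107.9,21,-17,-264.7,107.9,21])

```text
time_s: 5.52
ee_pos: [0.6406, 0.0101, 0.0289]
eef_rot: [-3.134, 1.57, 3.066]
force: [-0.1, -0.6, -1.8]
grip_width: 0.0396
```

```bash
python3 d.py 640.8 10.1 23 -4.75; python3 - <<'E'
from h import *
c=cam('scene')
cv2.imwrite('pics/s2.png',cv2.resize(c['color'][150:330,150:390,::-1],None,fx=3,fy=3))
E
```

```text
t 5.53 pos [640.6  10.1  28.9] psi -4.8 tilt [-0.001  0.   ] grip 39.6 F [-0.1 -0.6 -1.8] | d [ 5.9 -0.   0.2] roll -0.0
```

View pics/s2.png

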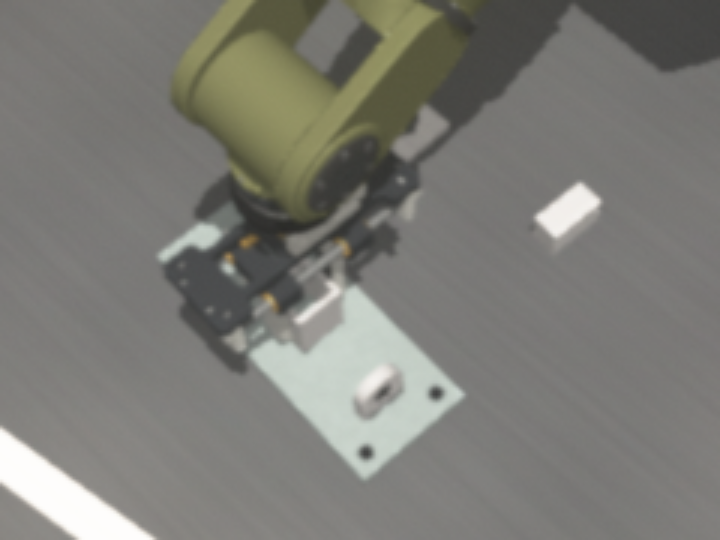

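The tube hangs in the gripper over mid-plate at crop (318,315), with the lug at (378,390). I'll lower it to contact.

Request:
servo_tool(motion=[2,0,0,0,4,0,0,0,5.5,0,0,0,6.2,0,0,0,6.2,0,0,0])

```text
time_s: 6.2
ee_pos: [0.6407, 0.0101, 0.0232]
eef_rot: [-3.094, 1.571, 3.106]
force: [-0.5, -0.0, -3.4]
grip_width: 0.0401
```

Request:
servo_tool(motion=[0,0,0,0,0,0,0,0,0,0,0,0,0,0,0,0], gripper=0.75)

```text
time_s: 6.7
ee_pos: [0.6408, 0.0101, 0.0233]
eef_rot: [0.05, 1.571, -0.033]
force: [0.5, 0.4, -0.9]
grip_width: 0.0699
```

Request:
servo_tool(motion=[-15,0,0,0,-40,0,0,0,-75,0,0,0,-100,0,0,0])

```text
time_s: 7.2
ee_pos: [0.6411, 0.0101, 0.1261]
eef_rot: [0.043, 1.569, -0.04]
force: [0.5, 0.4, -0.2]
grip_width: 0.0708
```

```bash
python3 d.py 435.5 97.7 100 -6.2 435.5 97.7 6 -6.2
```

```text
t 7.2 pos [641.1  10.1 126.1] psi -4.8 tilt [ 0.002 -0.   ] grip 70.8 F [ 0.5  0.4 -0.2] | d [  25.7   70.2 -212.3] roll 1.4
t 7.2 pos [641.1  10.1 126.1] psi -4.8 tilt [ 0.002 -0.   ] grip 70.8 F [ 0.5  0.4 -0.2] | d [ 119.7   70.2 -212.5] roll 1.4
```

Request:
servo_tool(motion=[0,8,-25,0,0,23,-70,0.5,0,40,-120,1,5,55,-165,1.4,15,65,-198,1.4,35,70,-212,1.4,60,70,-212,1.4,60,70,-212,1.4], gripper=0.85)

```text
time_s: 8.2
ee_pos: [0.4348, 0.0975, 0.0632]
eef_rot: [-2.893, 1.569, -3.001]
force: [0.8, 0.0, 0.1]
grip_width: 0.0797
```

```bash
python3 d.py 435.5 97.7 6 -6.2; python3 - <<'E'
from h import *
c=cam('scene')
cv2.imwrite('pics/s3.png',cv2.resize(c['color'][150:330,190:430,::-1],None,fx=3,fy=3))
w=cloud(c)*1000
d=np.hypot(w[...,0]-640,w[...,1]-10); p=w[(d<50)&(abs(w[...,2]-60)<5)]
print(len(p),p[:,2].mean(),cv2.minAreaRect(p[:,:2].astype(np.float32)))
E
```

```text
t 8.2 pos [434.8  97.5  63.2] psi -6.2 tilt [-0.001 -0.   ] grip 79.7 F [0.8 0.  0.1] | d [57.2  0.3  0.7] roll 0.0
131 59.205560831924814 ((641.4862670898438, 10.393758773803711), (42.42012405395508, 39.68003463745117), 85.65553283691406)
```

View pics/s3.png

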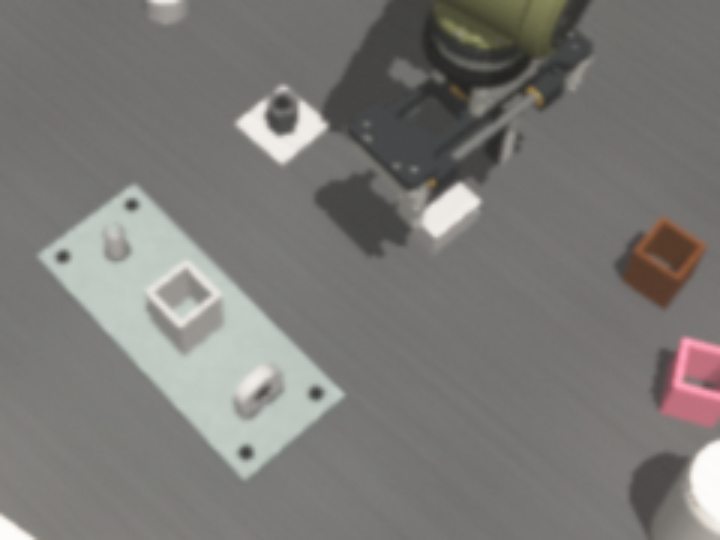

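The tube stands upright at crop (185,300), centred and square on the plate. Next I grip the block at crop (448,212).

Request:
servo_tool(motion=[15,0,0.6,0,35,0,0.6,0,50,0,0.6,0,57,0,0.6,0,57,0,0.6,0])

```text
time_s: 8.88
ee_pos: [0.4359, 0.0974, 0.0061]
eef_rot: [-2.825, 1.57, -2.933]
force: [0.6, -0.2, -0.8]
grip_width: 0.0799
```

Request:
servo_tool(motion=[0,0,0,0,0,0,0,0,0,0,0,0,0,0,0,0,0,0,0,0], gripper=0.3, force=35)

```text
time_s: 9.5
ee_pos: [0.436, 0.0975, 0.0065]
eef_rot: [0.264, 1.57, 0.157]
force: [-1.5, 0.2, 4.5]
grip_width: 0.0497
```

```bash
python3 d.py 644.9 59.9 100 -4.75 644.9 59.9 16 -4.75
```

```text
t 9.5 pos [436.   97.5   6.5] psi -6.2 tilt [0. 0.] grip 49.7 F [-1.5  0.2  4.5] | d [-93.5 -14.9 211.7] roll -1.4
t 9.5 pos [436.   97.5   6.5] psi -6.2 tilt [0. 0.] grip 49.7 F [-1.5  0.2  4.5] | d [ -9.5 -14.9 211.7] roll -1.4
```

Request:
servo_tool(motion=[-20,0,0,0,-50,0,0,0,-80,-1,15,0,-95,-3,45,-0.5,-95,-6,85,-1,-95,-9,125,-1.4,-95,-12,165,-1.4,-95,-14,197,-1.4,-95,-14.9,211.7,-1.4,-95,-14.9,211.7,-1.4,-80,-14.9,211.7,-1.4,-55,-14.9,211.7,-1.4,-35,-14.9,211.7,-1.4,-20,-14.9,211.7,-1.4,-14,-14.9,211.7,-1.4,-14,-14.9,211.7,-1.4])

```text
time_s: 11.5
ee_pos: [0.6448, 0.0599, 0.0202]
eef_rot: [-2.631, 1.571, -2.714]
force: [0.0, 0.1, -2.8]
grip_width: 0.0498
```

```bash
python3 d.py 644.9 59.9 16 -4.75
```

```text
t 11.5 pos [644.8  59.9  20.2] psi -4.8 tilt [-0. -0.] grip 49.8 F [ 0.   0.1 -2.8] | d [4.2 0.  0.1] roll -0.0
```

Request:
servo_tool(motion=[1.5,0,0,0,3,0,0,0,4,0,0,0,4,0,0,0])

```text
time_s: 12.0
ee_pos: [0.6448, 0.0599, 0.0165]
eef_rot: [-0.009, 1.57, -0.092]
force: [-0.5, -0.1, -0.2]
grip_width: 0.0503
```

Request:
servo_tool(motion=[0,0,0,0,0,0,0,0,0,0,0,0,0,0,0,0], gripper=0.8)

```text
time_s: 12.5
ee_pos: [0.6448, 0.0599, 0.0163]
eef_rot: [0.062, 1.571, -0.022]
force: [0.3, 0.5, -0.2]
grip_width: 0.0752
```

Request:
servo_tool(motion=[-15,0,0,0,-40,0,0,0,-75,0,0,0,-105,0,0,0])

```text
time_s: 13.0
ee_pos: [0.645, 0.0599, 0.1238]
eef_rot: [0.133, 1.569, 0.05]
force: [-0.2, 0.2, 0.9]
grip_width: 0.0749
```

```bash
python3 d.py 455.8 -62.7 100 -3.5 455.8 -62.7 11 -3.5
```

```text
t 13.0 pos [645.   59.9 123.8] psi -4.8 tilt [0.002 0.   ] grip 74.9 F [-0.2  0.2  0.9] | d [  23.5 -137.9 -178.4] roll -1.3
t 13.0 pos [645.   59.9 123.8] psi -4.8 tilt [0.002 0.   ] grip 74.9 F [-0.2  0.2  0.9] | d [ 112.5 -137.9 -178.5] roll -1.3
```

Request:
servo_tool(motion=[0,-15,-20,0,0,-45,-58,0,0,-80,-104,-1,0,-110,-142,-1.3,10,-130,-168,-1.3,30,-137.9,-178.4,-1.3,50,-137.9,-178.4,-1.3,50,-137.9,-178.4,-1.3], gripper=0.6)

```text
time_s: 14.0
ee_pos: [0.4552, -0.0627, 0.0713]
eef_rot: [2.992, 1.57, 2.931]
force: [0.8, -0.7, 0.6]
grip_width: 0.0561
```

```bash
python3 d.py 455.8 -62.7 11 -3.5; python3 - <<'E'
from h import *
c=cam('scene')
cv2.imwrite('pics/s4.png',cv2.resize(c['color'][130:310,190:430,::-1],None,fx=3,fy=3))
w=cloud(c)*1000
d=np.hypot(w[...,0]-645,w[...,1]-60); p=w[(d<35)&(abs(w[...,2]-40)<3.5)]
print(len(p),p[:,2].mean(),cv2.minAreaRect(p[:,:2].astype(np.float32)))
E
```

```text
t 14.0 pos [455.2 -62.7  71.3] psi -3.5 tilt [-0.001  0.   ] grip 56.1 F [ 0.8 -0.7  0.6] | d [60.3  0.1  0.7] roll 0.0
225 39.566643876347904 ((645.7208251953125, 59.31144332885742), (60.93946075439453, 48.95112228393555), 84.31944274902344)
```

View pics/s4.png

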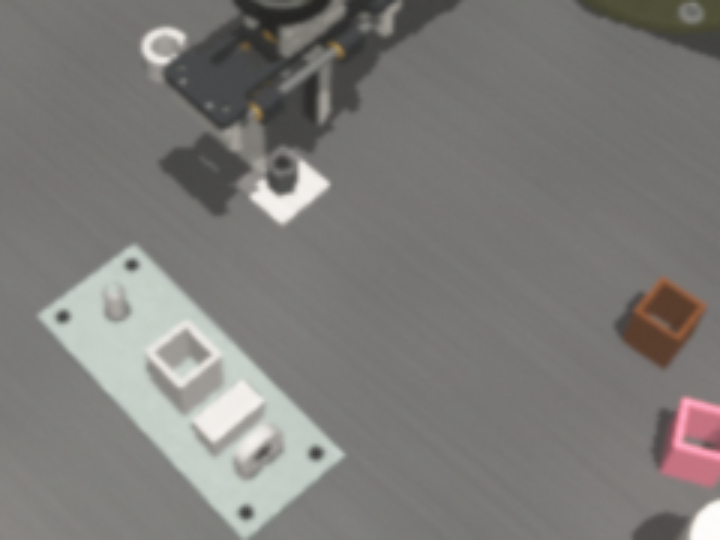

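The block sits between tube and lug at crop (230,412). Now the nut.

Request:
servo_tool(motion=[15,0,0.6,0,35,0,0.6,0,50,0,0.6,0,59,0,0.6,0,59,0,0.6,0])

```text
time_s: 14.68
ee_pos: [0.4559, -0.0627, 0.0118]
eef_rot: [2.986, 1.57, 2.925]
force: [-0.3, 1.1, 0.1]
grip_width: 0.0565
```

Request:
servo_tool(motion=[0,0,0,0,0,0,0,0,0,0,0,0,0,0,0,0,0,0,0,0], gripper=0.1, force=35)

```text
time_s: 15.3
ee_pos: [0.4562, -0.0628, 0.0124]
eef_rot: [-0.134, 1.57, -0.195]
force: [-1.4, 0.4, 3.5]
grip_width: 0.0238
```

```bash
python3 d.py 640.9 10.1 130 -4.75 640.9 10.1 73 -4.75;  python3 - <<'E'
from h import *
c=cam('scene')
cv2.imwrite('pics/s5.png',cv2.resize(c['color'][130:250,210:370,::-1],None,fx=4.5,fy=4.5))
E
```

```text
t 15.3 pos [456.2 -62.8  12.4] psi -3.5 tilt [ 0. -0.] grip 23.8 F [-1.4  0.4  3.5] | d [-117.5   83.9  180. ] roll 1.3
t 15.3 pos [456.2 -62.8  12.4] psi -3.5 tilt [ 0. -0.] grip 23.8 F [-1.4  0.4  3.5] | d [-60.5  83.9 179.9] roll 1.3
```

View pics/s5.png

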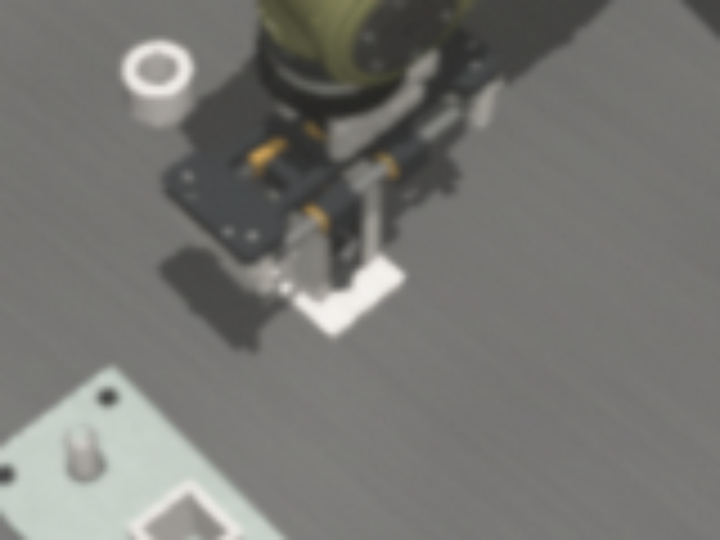

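The grip width of 23.8 mm matches the nut's flats (24 mm). The cap at crop (335,310) is held flat. I'll lift and carry it over.

Request:
servo_tool(motion=[-20,0,0,0,-55,0,0,0,-95,3,7,0,-120,15,30,0.5,-125,33,70,1,-125,52,112,1.3,-125,70,150,1.3,-125,80,172,1.3,-125,83.9,180,1.3,-125,83.9,180,1.3,-110,83.9,180,1.3,-90,83.9,180,1.3,-75,83.9,180,1.3,-66,83.9,180,1.3,-66,83.9,180,1.3])

```text
time_s: 17.23
ee_pos: [0.6405, 0.01, 0.0777]
eef_rot: [-3.099, 1.57, 3.1]
force: [0.0, -0.9, -2.9]
grip_width: 0.024
```

```bash
python3 d.py 640.9 10.1 72.5 -4.75;  python3 - <<'E'
from h import *
c=cam('scene')
cv2.imwrite('pics/s6.png',cv2.resize(c['color'][180:320,190:350,::-1],None,fx=4.2,fy=4.2))
E
```

```text
t 17.23 pos [640.5  10.   77.7] psi -4.8 tilt [-0.001  0.   ] grip 24.0 F [ 0.  -0.9 -2.9] | d [5.2 0.1 0.4] roll -0.0
```

View pics/s6.png

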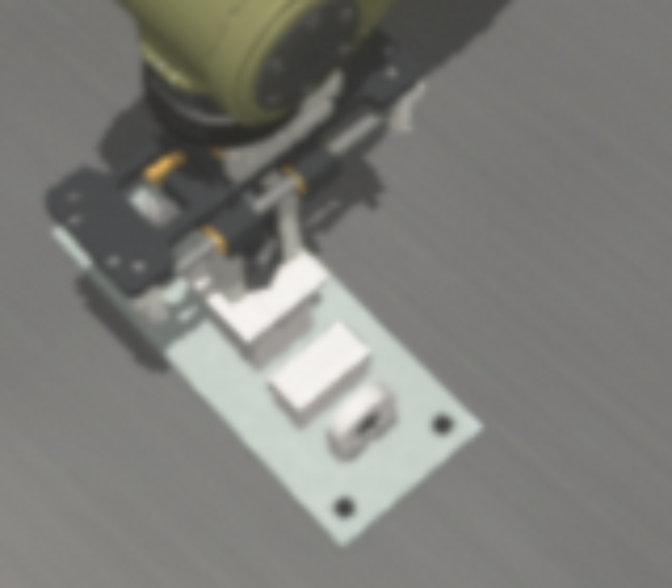

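The cap hovers just over the tube at crop (270,300). I'll lower and release it.

Request:
servo_tool(motion=[2,0,0.3,0,3.5,0,0.3,0,4.7,0,0.3,0,5.2,0,0.3,0,5.2,0,0.3,0])

```text
time_s: 17.9
ee_pos: [0.6412, 0.0101, 0.0731]
eef_rot: [0.085, 1.571, 0.001]
force: [-0.7, -0.3, -2.8]
grip_width: 0.024
```

Request:
servo_tool(motion=[0,0,0,0,0,0,0,0,0,0,0,0,0,0,0,0], gripper=0.6)

```text
time_s: 18.4
ee_pos: [0.6412, 0.0101, 0.0731]
eef_rot: [0.202, 1.571, 0.119]
force: [-0.4, 0.1, 0.1]
grip_width: 0.0556
```

Request:
servo_tool(motion=[-10,0,0,0,-30,0,0,0,-60,0,0,0,-75,0,0,0])

```text
time_s: 18.9
ee_pos: [0.6419, 0.0101, 0.1511]
eef_rot: [0.045, 1.567, -0.039]
force: [-1.1, 0.4, 0.2]
grip_width: 0.0564
```

```bash
python3 d.py 432.6 -225.7 100 -4.75 432.6 -225.7 6 -4.75
```

```text
t 18.9 pos [641.9  10.1 151.1] psi -4.8 tilt [ 0.003 -0.   ] grip 56.4 F [-1.1  0.4  0.2] | d [  50.4 -252.4 -189.1] roll -0.0
t 18.9 pos [641.9  10.1 151.1] psi -4.8 tilt [ 0.003 -0.   ] grip 56.4 F [-1.1  0.4  0.2] | d [ 144.4 -252.4 -189.4] roll -0.0
```

Request:
servo_tool(motion=[0,-18,-14,0,0,-55,-41,0,0,-105,-79,0,0,-155,-116,0,0,-200,-150,0,10,-235,-176,0,35,-252.4,-189,0,65,-252.4,-189,0,85,-252.4,-189,0,85,-252.4,-189,0], gripper=0.75)

```text
time_s: 20.15
ee_pos: [0.4312, -0.2255, 0.0624]
eef_rot: [2.673, 1.569, 2.59]
force: [0.6, 0.3, 1.5]
grip_width: 0.0709
```

```bash
python3 d.py 432.6 -225.7 6 -4.75;  python3 - <<'E'
from h import *
c=cam('scene')
cv2.imwrite('pics/s7.png',cv2.resize(c['color'][110:310,150:390,::-1],None,fx=2.9,fy=2.9))
E
```

```text
t 20.15 pos [ 431.2 -225.5   62.4] psi -4.8 tilt [-0.002  0.001] grip 70.9 F [0.6 0.3 1.5] | d [56.4 -0.2  1.5] roll -0.0
```

View pics/s7.png

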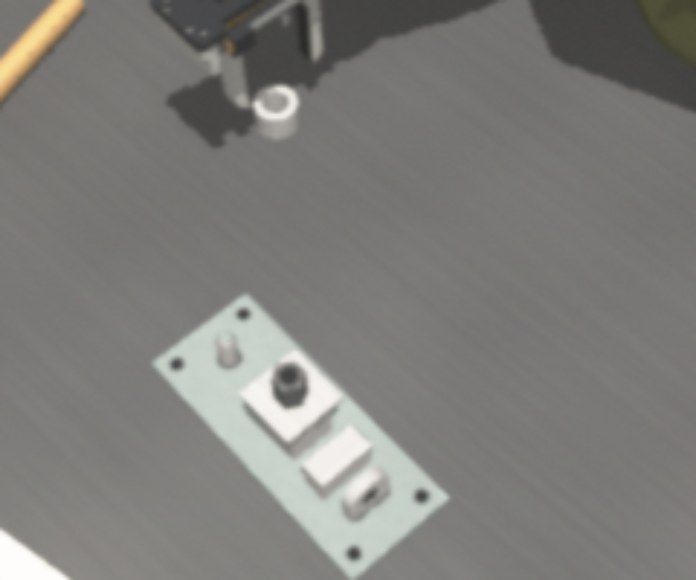

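The cap sits on the tube at crop (290,395). The fingers straddle the sleeve at crop (276,110). Time to grip it.

Request:
servo_tool(motion=[15,0,1,0,35,0,1,0,50,0,1,0,56,0,1,0,56,0,1,0])

```text
time_s: 20.82
ee_pos: [0.4328, -0.2258, 0.0069]
eef_rot: [2.701, 1.57, 2.618]
force: [0.4, 0.2, 0.3]
grip_width: 0.0706
```

Request:
servo_tool(motion=[0,0,0,0,0,0,0,0,0,0,0,0,0,0,0,0,0,0,0,0], gripper=0.2, force=30)

```text
time_s: 21.45
ee_pos: [0.4329, -0.2259, 0.0072]
eef_rot: [-0.566, 1.571, -0.65]
force: [-1.4, 0.5, 2.9]
grip_width: 0.0387
```

```bash
python3 d.py 633.8 -74.5 130 -4.75 633.8 -74.5 16 -4.75
```

```text
t 21.45 pos [ 432.9 -225.9    7.2] psi -4.8 tilt [ 0. -0.] grip 38.7 F [-1.4  0.5  2.9] | d [-122.7  167.6  187.7] roll -0.0
t 21.45 pos [ 432.9 -225.9    7.2] psi -4.8 tilt [ 0. -0.] grip 38.7 F [-1.4  0.5  2.9] | d [ -8.7 167.6 187.6] roll -0.0
```

Request:
servo_tool(motion=[-20,0,0,0,-55,0,0,0,-80,8,9,0,-85,30,34,0,-85,65,73,0,-85,100,112,0,-85,135,151,0,-82,158,177,0,-78,167.6,187.6,0,-70,167.6,187.6,0,-65,167.6,187.6,0,-65,167.6,187.6,0])

```text
time_s: 22.95
ee_pos: [0.6329, -0.0752, 0.0717]
eef_rot: [3.128, 1.57, 3.044]
force: [0.1, 0.3, -0.7]
grip_width: 0.0389
```

```bash
python3 d.py 633.8 -74.5 17 -4.75;  python3 - <<'E'
from h import *
a=cam('scene')['color'][170:320,170:350,::-1]; b=cam('top')['color'][110:200,220:340,::-1]
cv2.imwrite('pics/s8.png',np.hstack([cv2.resize(a,(480,400)),cv2.resize(b,(320,240)) if 0 else cv2.copyMakeBorder(cv2.resize(b,(320,240)),0,160,0,0,0)]))
w=cloud(cam('scene'))*1000
d=np.hypot(w[...,0]-633.8,w[...,1]+74.5); p=w[(d<28)&(abs(w[...,2]-95)<6)]; 
if len(p):print(len(p),p.mean(0),cv2.minAreaRect(p[:,:2].astype(np.float32)))
E
```

```text
t 22.95 pos [632.9 -75.2  71.7] psi -4.8 tilt [-0.001  0.   ] grip 38.9 F [ 0.1  0.3 -0.7] | d [54.7  0.8  0.9] roll -0.1
133 [630.74022423 -69.90433764  93.6668508 ] ((634.9220581054688, -69.5342788696289), (48.28788757324219, 33.97673416137695), 26.367027282714844)
```

View pics/s8.png

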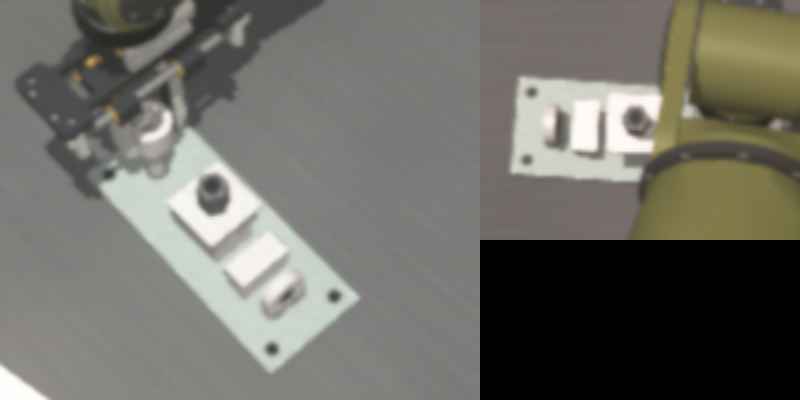

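The sleeve hangs above the pin at crop (155,130). I'll lower it in stages and watch the force.

Request:
servo_tool(motion=[8,0.3,0.4,0,16,0.3,0.4,0,24,0.3,0.4,0,27,0.3,0.4,0,27,0.3,0.4,0])

```text
time_s: 23.72
ee_pos: [0.6341, -0.0741, 0.0448]
eef_rot: [3.03, 1.57, 2.947]
force: [0.3, 0.2, -1.0]
grip_width: 0.0386
```

```bash
python3 d.py 633.8 -74.5 17 -4.75
```

```text
t 23.73 pos [634.1 -74.1  44.8] psi -4.8 tilt [-0.  0.] grip 38.6 F [ 0.3  0.2 -1. ] | d [27.8 -0.4 -0.2] roll -0.0
```

Request:
servo_tool(motion=[5,-0.3,0,0,11,-0.3,0,0,17,-0.3,0,0,22,-0.3,0,0,25,-0.3,0,0,27,-0.3,0,0,27.5,-0.3,0,0,27.5,-0.3,0,0])

```text
time_s: 24.72
ee_pos: [0.6342, -0.0745, 0.0177]
eef_rot: [-0.051, 1.571, -0.135]
force: [-0.0, 0.3, -2.9]
grip_width: 0.0388
```

```bash
python3 d.py 633.8 -74.5 17 -4.75
```

```text
t 24.73 pos [634.2 -74.5  17.7] psi -4.8 tilt [ 0. -0.] grip 38.8 F [-0.   0.3 -2.9] | d [ 0.7 -0.1 -0.4] roll -0.0
```

Request:
servo_tool(motion=[0.3,0,0,0,0.3,0,0,0,0.3,0,0,0,0.3,0,0,0,0.3,0,0,0], gripper=0.75)

```text
time_s: 25.35
ee_pos: [0.6341, -0.0745, 0.0173]
eef_rot: [-0.264, 1.571, -0.347]
force: [0.6, -0.5, 0.2]
grip_width: 0.0706
```

Request:
servo_tool(motion=[-10,0,0,0,-40,0,0,0,-80,0,0,0,-120,0,0,0,-140,0,0,0,-140,-30,-30,0,-140,-80,-80,0,-140,-130,-130,0,-140,-170,-170,0,-140,-190,-190,0,-140,-190,-190,0,-140,-190,-190,0])

```text
time_s: 26.85
ee_pos: [0.4294, -0.2478, 0.1578]
eef_rot: [-0.369, 1.57, -0.452]
force: [0.5, -1.7, -0.4]
grip_width: 0.0706
```

```bash
python3 - <<'E'
from h import *
for n in('top','scene'):
    c=cam(n); w=cloud(c)*1000; im=c['color'][:,:,::-1]
    s=im[130:190,225:335] if n=='top' else im[190:320,190:320]
    cv2.imwrite(f'pics/f_{n}.png',cv2.resize(s,None,fx=5,fy=5,interpolation=cv2.INTER_CUBIC) if n=='top' else cv2.resize(s,None,fx=4.5,fy=4.5,interpolation=cv2.INTER_CUBIC))
    for k,x,y,z,r in [('cap',641,10,68,45),('nut',641,10,98,20),('block',645,60,40,31),('sleeve',634,-74.5,40,24),('pintop',634,-74.5,45,8)]:
        d=np.hypot(w[...,0]-x,w[...,1]-y); p=w[(d<r)&(abs(w[...,2]-z)<3.5)]
        if len(p)>3:
            R=cv2.minAreaRect(p[:,:2].astype(np.float32)); print(n,k,len(p),round(p[:,2].mean(),1),np.round(R[0],1),np.round(R[1],1),round(R[2],1))
o=ctrl.get_obs();print(o['time_s'],o['ee_pos'])
c=cam('top','f_all.png')
E
```

```text
top cap 347 67.5 [639.3   9.6] [55.9 55.8] 86.3
top nut 78 97.6 [639.   10.5] [23.5 24.7] 63.3
top block 158 39.5 [642.9  69.1] [42.2 48.2] 88.0
top sleeve 113 39.5 [632.9 -73.5] [36.9 37.3] 88.1
top pintop 7 42.8 [632.6 -73.9] [10.5 12.9] 33.6
scene cap 381 67.4 [641.9   9.2] [57.6 55.7] 86.1
scene nut 98 97.3 [641.9   9.5] [25.1 23.9] 44.8
scene block 215 39.4 [645.8  51.1] [43.  49.9] 88.9
scene sleeve 139 39.3 [634.9 -74.9] [38.7 38.5] 70.9
scene pintop 9 42.9 [635.9 -72.6] [10.1 12.5] 62.3
26.95 [ 0.42962985 -0.24739366  0.1574359 ]
```

View pics/f_scene.png

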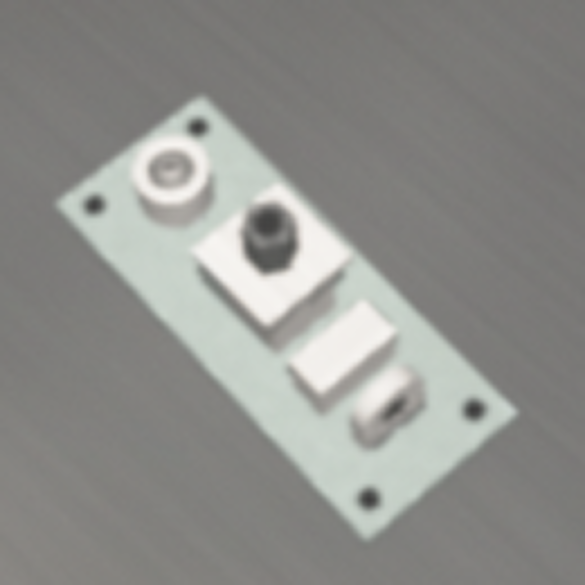

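View pics/f_all.png

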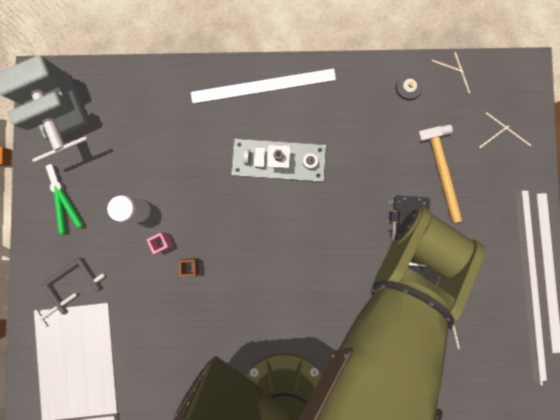

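The sleeve is round the pin at crop (172,175). The cap is on the tube at (270,250), with the block at (343,350) between it and the lug. In the top view the hammer (437,132) and can (121,209) haven't moved. Handing in.

```bash
python3 - <<'E'
from station import ctrl
print(ctrl.hand_in()); o=ctrl.get_obs(); print(o['time_s'])
E
```

```text
the job is handed in; nothing more can be done
None
the job is handed in; nothing more can be done
```

I set out all four parts on the foot plate, released them and handed the job in at about 27 s of the 96 s allowed; no verdict was reported. The gripper had been drawn clear beforehand.

| Part | Last check | Limit |
|---|---|---|
| Tube | about 1 mm from plate centre, square within about 1° (checked before the cap went on) | 12 mm, 0.17 rad (9.7°) |
| Cap | within about 2 mm of the tube's centre, top height right for sitting on it, square within about 1° | 10 mm, 0.17 rad (9.7°) |
| Sleeve | within about 2.5 mm of the pin axis, top at 39.5 mm, so it is down on the plate | 8 mm, height ±3 mm |
| Block | top at 39.5 mm, midway between lug and tube and parallel to the lug by eye | see below |

- **Block position:** the depth outline of the block picked up points from the lug or the tube, so its measured centre and angle are not reliable. I judged it from the release pose and the last picture.
- **Cameras:** the two cameras disagreed by 2–3 mm throughout, mostly in x. I averaged them for the grasps and placings.
- **Bystanders:** the hammer, the can and the pink and brown look-alikes show at the same pixels as at the start.

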